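Sort quadcopter camera dampers by squeezing

TASK

Feel the three rubber camera dampers on the bench by squeezing each gently between its steel end plates, never with more than 20 N. Put every one that is still soft into the square tray and every one that has gone hard into the round scrap tub. Leave the tape roll, the screwdriver and the mouse alone.

Things in the scene. Friction and masses are not known exactly. Their poses are not given: they have to be found in the camera images.
- damper_a: rubber vibration damper, one of three look-alikes: black ribbed rubber bobbin, 30 mm across, between two square steel end plates 32 x 32 x 5 mm; about 90 g; 42.5 to 45.5 mm long over the plates by wear, so length does not tell firmness. Lies on the bench, x = bobbin axis through both plates, z up; origin within 2 mm of mid-length, on the underside.
- damper_b: damper like damper_a. Squeezed plate to plate, any soft damper gives about 1 mm per newton of grip (up to 9 mm, then it is solid), any hardened one less than 1 mm in all. Lies on the bench, x = bobbin axis through both plates, z up; origin within 2 mm of mid-length, on the underside.
- damper_c: damper like damper_a. The grip (force of each finger on its plate) must stay below 20 N on any damper. Which of the three are soft and which hard, and how many (none to all), is not told. Lies on the bench, x = bobbin axis through both plates, z up; origin within 2 mm of mid-length, on the underside.
- damper_a_mark (a point): the judge's mark inside damper_a, 10 mm to +y of its origin and 16 mm up. It stands up to 0.02 mm higher if that damper is hard, lower if soft: a hundredth of the measuring noise, so only squeezing can tell (one dead on 16 mm may go either way).
- damper_b_mark (a point): the judge's mark inside damper_b, 10 mm to +y of its origin and 16 mm up. It stands up to 0.02 mm higher if that damper is hard, lower if soft: a hundredth of the measuring noise, so only squeezing can tell (one dead on 16 mm may go either way).
- damper_c_mark (a point): the judge's mark inside damper_c, 10 mm to +y of its origin and 16 mm up. It stands up to 0.02 mm higher if that damper is hard, lower if soft: a hundredth of the measuring noise, so only squeezing can tell (one dead on 16 mm may go either way).
- tray: square open grey plastic tray for good dampers, 170 x 170 mm, 35 mm high, walls and floor 4 mm thick, fixed to the bench. Origin: centre of its underside on the bench; x and y along its sides, z up.
- tub: round open white plastic scrap tub, 176 mm across at the foot, 190 mm at the rim, 60 mm high, walls and floor 4 mm thick, fixed to the bench. Origin: centre of its underside on the bench, z up.
- tape: bystander: black roll of tape lying flat, 64 mm across, 18 mm high; origin at the centre of its underside
- screwdriver: bystander: screwdriver 170 mm long lying on the bench along its x, handle to -x; origin about mid-length
- mouse: bystander: black computer mouse 100 x 58 x 31 mm, origin at the centre of its underside
There are look-alikes about, which are no part of the job. Leave any green or yellow look-alike of the damper_b alone.

How it is judged:
By the outcome, as a careful person would: the job done as asked, in the order asked, and still so for the second after the job is handed in, with the robot touching nothing.
It also fails if it takes over 72 s, if anything falls off the work surface, if the arm or the gripper's body presses on something with over 40 N, if the wrist force passes 120 N, or if a joint passes its speed limit or range.

ROBOT

A 6-joint arm with a two-finger parallel gripper is mounted at the origin on the work surface. World frame = base frame: x ahead of the robot, y to its left, z up, the work surface at z = 0. Lengths are in m, angles in rad, forces in N, time in s.
With the tool pointing down it reaches from about 0.325 to 0.85 m from the base axis. Payload 4.4 kg.
Tool frame: the origin (TCP) lies at the very end of the fingers, on their centre line; the grasp point (between the pads) lies 19 mm behind it; z points along the fingers, y is the line along which they close (so a half turn about z gives the same grasp; the last joint's range is limited). The gripper opens to 94 mm and grips with 3 to 60 N. Pads are 16 mm wide; open, the fingers measure 119 mm over their backs; the gripper's body (75 mm by 177 mm) begins 78 mm behind the grasp point.
Start: joints at [1.115, 0.207, 1.542, -0, 1.393, -0.15], TCP at [0.173, 0.548, 0.205] pointing down, gripper open.
Joint ranges: [-2.73, 2.73], [-0.86, 2.22], [0.23, 2.46], [-1.11, 4.25], [0.08, 2.63], [-2.82, 2.82]. Speed limits (rad/s): [2.79, 2.79, 3.14, 3.14, 3.14, 3.14].

INTERFACE

Orientations are given as a rotation vector (axis times angle).
In Python, from plant import bot gives the robot as it stands.
- The arm moves only by the tool play_rows, never from a script. Its argument "moves" is one flat list of numbers, 7 for each row, row after row: the shift along the world's x, y, z in m, then the turn, a rotation vector about the world's x, y, z in rad, then the finger opening in m, from 0 to 0.094. In form: [tx, ty, tz, rx, ry, rz, fingers, tx, ty, tz, rx, ry, rz, fingers, ...]. A call has 1 to 8 rows; each row shifts and turns the commanded pose from where the row before left it; what a row does not reach is not made up. A row lasts 1/10 s, in which the tool goes at most 50 mm and 8.59 degrees, less where a joint would pass 70% of its speed; a pose out of reach is approached as far as the arm can. A call is refused whole if a number of a shift passes 0.05 or a number of a turn 0.15, either way. A call with a gripper value outside its range is refused whole. The fingers move at their own pace and stop on an object; the grip force is fixed at half the most. Time passes only in rows, so rows that do not move let the fingers close. It gives the time, the measured TCP pose, the force, the opening and the grip force at its end, in the units of the state.
- bot.get_obs(): the state, without advancing time (a new reading comes with each control period).
- bot.get_image(name): name is "scene" or "top" or "wrist"; returns (picture, depth): 400x640x3 uint8, red, green, blue; 400x640 float32, m along the optical axis (not along the pixel's ray), 0 where there is no reading.
- bot.get_calibration(name): a dict with "camera_matrix" (3x3 intrinsics, pixels), "dist_coeffs" ([k1, k2, p1, p2, k3] as OpenCV has them; the pictures are not rectified), "R" (3x3) and "t" (3): a world point X has camera coordinates R X + t; the wrist camera has in their place "hand_eye" (4x4, takes a point from camera to tool coordinates, whose origin is the TCP and whose axes are the flange's). Camera axes: x right, y down, z forward; pixel columns grow to the right and rows downward; lengths in m; the calibration is good to about 2 mm. A picture is of the moment at which its call begins: read the wrist's pose just before it. get_calibration takes no time and is no camera call.
- bot.close_job(): hands the job in; it is judged then, once.
Trained networks look in the newest picture that a camera, given by its name, has taken for a name from the list of things; names that differ only in an ending like _2 or _b are one class to them, and where a whole thing is asked for, a point or a joint stands for the part that bears it (a point fixed in the world has none). Each returns a list of dicts, best first, with "p" (0 to 1); they miss things now and then, are a little off and sometimes report something else, mostly with a low value. They report only what shows in the picture. A call takes as long as a camera call. They do not tell look-alikes from the thing itself.
- bot.find_in(camera, label): "rect" ([centre column, centre row, width, height] in pixels, round what is visible of it).
- bot.trace(camera, label): "mask" (400x640 bool, what is visible of it) and "rect" ([centre column, centre row, width, height] in pixels, round what is visible of it).
- bot.pinpoint(camera, label): "uv" ([column, row] in pixels: a listed point, or the origin of a listed thing).
The state is a dict: "time_s": time; "joints": joint angles; "dq": joint speeds; "joint_efforts": joint torques, N m; "eef_pos": TCP position; "orientation": TCP orientation; "contact_force": force on the tool from outside, world axes, zero at the start; "wrist_torque": the same for the moment, N m; "opening": finger opening in m; "gripper_force": force on a finger pad.
Only numpy, scipy, OpenCV 4.12 (cv2) and the standard library are available. Lean on these libraries where they do the work, as an engineer would, in place of code of your own. Each camera call takes 0.05 s, during which the arm holds its last target. There are 200 camera calls.

## Working session

There is one attempt and no reset: what is moved stays moved. The work goes in short steps, Python scripts to look and compute and a tool call to move; the robot and the scene stay as the last step left them, time stands still between calls to the robot, and variables do not carry over. Pictures are saved under pics/ and viewed, at most 10 in all, crops included, and the job is handed in when it is done.

Besides the shell and the picture viewer there is one more tool, called after "Emit:" as name(argument=value, ...) on one line, values as JSON. play_rows: Moves the arm, as the interface text tells. Its arguments: {"type":"object","properties":{"moves":{"type":"array","items":{"type":"number"}}},"required":["moves"]}

```bash
mkdir -p pics; ls; cat > h.py <<'E'
import numpy as np, cv2
from scipy.spatial.transform import Rotation as Ro
from plant import bot
def px2w(cal,uv,depth=None,z=None,T=None):
    K=np.array(cal["camera_matrix"]);D=np.array(cal["dist_coeffs"])
    n=cv2.undistortPoints(np.array(uv,float).reshape(-1,1,2),K,D).reshape(-1,2)
    r=np.c_[n,np.ones(len(n))]
    if T is None:
        R=np.array(cal["R"]);t=np.array(cal["t"]).ravel();Rw=R.T;o=-R.T@t
    else: Rw=T[:3,:3];o=T[:3,3]
    d=r@Rw.T
    s=np.array(depth).reshape(-1) if z is None else (z-o[2])/d[:,2]
    return o+d*s[:,None]
def wristT(o,cal):
    T=np.eye(4);T[:3,:3]=Ro.from_rotvec(o["orientation"]).as_matrix();T[:3,3]=o["eef_pos"]
    return T@np.array(cal["hand_eye"])
E
python3 - <<'E'
from h import *
o=bot.get_obs();print(o)
for c in("top","scene"):
    im,d=bot.get_image(c);cv2.imwrite(f"pics/{c}0.png",im[:,:,::-1])
    cal=bot.get_calibration(c)
    for l in("damper_a","tray","tub","tape","screwdriver","mouse"):
        for r in bot.trace(c,l):
            m=r["mask"]; v,u=np.nonzero(m&(d>0))
            if r["p"]<.2 or len(u)<5: continue
            P=px2w(cal,np.c_[u,v],d[v,u])
            h=np.percentile(P[:,2],95)
            Q=P[P[:,2]>h-.008] if l=="damper_a" else P
            rc=cv2.minAreaRect((Q[:,:2]*1000).astype(np.float32))
            print(c,l,round(r["p"],2),np.round(r["rect"]),"med",np.round(np.median(P,0),3),"h",round(h,3),"rect",np.round(rc[0]),np.round(rc[1]),round(rc[2]),im[m].mean(0).round())
E
```

```text
pics
{'time_s': 0.0, 'joints': array([ 1.11553657e+00,  2.07419466e-01,  1.54289504e+00, -2.58877591e-05,
        1.39352580e+00, -1.50507280e-01]), 'dq': array([-0.00139464,  0.00046292, -0.00087794,  0.00188109,  0.00064121,
        0.00070593]), 'joint_efforts': array([ 4.09324389e-05, -3.70872188e+01, -2.81421000e+01,  6.98724599e-02,
        3.61861184e-02, -1.68592896e-04]), 'eef_pos': array([0.17220345, 0.54777728, 0.20431908]), 'orientation': array([-0.47674828, -3.10455229,  0.00338113]), 'contact_force': array([ 4.34780394e-05, -3.93826625e-02, -5.27924424e-01]), 'wrist_torque': array([ 0.03722721, -0.02647987,  0.02620526]), 'gripper_force': 0.0, 'opening': 0.09390931396391591}
top damper_a 0.83 [297. 228.  20.  23.] med [0.544 0.034 0.026] h 0.032 rect [545.  35.] [44. 30.] 42 [57. 92. 64.]
top damper_a 0.75 [350. 300.  17.  24.] med [ 0.393 -0.078  0.027] h 0.032 rect [392. -78.] [31. 44.] 76 [126. 119.  54.]
top damper_a 0.68 [372. 246.  15.  22.] med [ 0.503 -0.122  0.027] h 0.031 rect [ 505. -123.] [43. 29.] 2 [63. 65. 66.]
top damper_a 0.56 [264. 264.  18.  26.] med 
[... 1409 characters left out ...]
01. 142.  99.  73.] med [0.563 0.302 0.006] h 0.034 rect [548. 300.] [173. 208.] 78 [71. 75. 76.]
scene tub 0.83 [157. 272. 112. 105.] med [ 0.509 -0.312  0.007] h 0.06 rect [ 506. -321.] [239. 189.] 31 [133. 133. 125.]
scene tub 0.56 [399. 226.  46.  61.] med [0.758 0.1   0.021] h 0.026 rect [726. 121.] [ 35. 162.] 69 [149.  44.  39.]
scene tape 0.91 [334. 271.  32.  29.] med [ 0.724 -0.061  0.017] h 0.019 rect [723. -55.] [69. 62.] 69 [47. 48. 49.]
scene screwdriver 0.61 [400. 225.  44.  60.] med [0.757 0.1   0.022] h 0.026 rect [727. 119.] [ 32. 160.] 66 [152.  40.  34.]
scene mouse 0.58 [266. 346.  56.  63.] med [ 0.762 -0.243  0.029] h 0.033 rect [ 753. -238.] [61. 99.] 84 [31. 32. 32.]
```

```bash
python3 - <<'E'
import cv2
im=cv2.imread("pics/top0.png")[120:330,120:520];cv2.imwrite("pics/crop0.png",cv2.resize(im,(800,420),interpolation=cv2.INTER_CUBIC))
E
```

```text
(no output)
```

View pics/crop0.png

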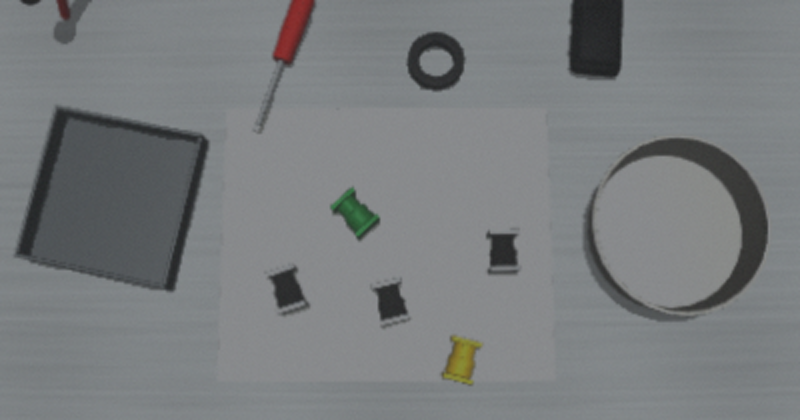

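Black dampers at full-picture pixels (264,264), (318,271) and (372,246) match the description. The green one at (297,228) and the yellow one at (350,300) are look-alikes to leave alone. The tray is on the left and the tub on the right. I'll set out for the black damper at (0.464, 0.105).

Emit:
play_rows(moves=[0.021,-0.032,0,0,0,-0.066,0.07,0.021,-0.032,0,0,0,-0.066,0.07,0.021,-0.032,0,0,0,-0.066,0.07,0.021,-0.032,0,0,0,-0.066,0.07,0.021,-0.032,0,0,0,-0.066,0.07,0.021,-0.032,0,0,0,-0.066,0.07,0.021,-0.032,0,0,0,-0.066,0.07,0.021,-0.032,0,0,0,-0.066,0.07])

```text
time_s: 1.5
eef_pos: [0.3413, 0.2912, 0.2058]
orientation: [1.274, 2.871, 0.001]
contact_force: [1.1, 0.6, 0.2]
opening: 0.07
gripper_force: 0.0
```

Emit:
play_rows(moves=[0.021,-0.032,-0.01,0,0,-0.066,0.07,0.021,-0.032,-0.01,0,0,-0.066,0.07,0.021,-0.032,-0.01,0,0,-0.066,0.07,0.021,-0.032,-0.01,0,0,-0.066,0.07,0.021,-0.032,0,0,0,-0.066,0.07,0.021,-0.032,0,0,0,-0.066,0.07,0,0,0,0,0,0,0.07])

```text
time_s: 2.2
eef_pos: [0.4691, 0.0971, 0.1659]
orientation: [1.817, 2.56, 0.0]
contact_force: [-0.2, 0.0, -1.0]
opening: 0.0699
gripper_force: 0.0
```

```bash
cat > look.py <<'E'
from h import *
import sys
o=bot.get_obs();im,d=bot.get_image("wrist");cal=bot.get_calibration("wrist");T=wristT(o,cal)
cv2.imwrite(f"pics/{sys.argv[1]}.png",im[:,:,::-1])
R=Ro.from_rotvec(o["orientation"]).as_matrix();ang=np.degrees(np.arctan2(R[1,1],R[0,1]))
print("t",o["time_s"],"tcp",np.round(o["eef_pos"],4),"ytool",round(ang,1),"ztool",np.round(R[:,2],4),"open",o["opening"])
for r in bot.trace("wrist","damper_a"):
    m=r["mask"].astype(np.uint8);v,u=np.nonzero((m>0)&(d>0))
    if r["p"]<.2 or len(u)<50: continue
    P=px2w(cal,np.c_[u,v],d[v,u],T=T);h=np.percentile(P[:,2],95)
    Q=P[(P[:,2]>h-.006)&(P[:,2]<h+.003)];rc=cv2.minAreaRect((Q[:,:2]*1000).astype(np.float32))
    print(round(r["p"],2),np.round(r["rect"]),"h",round(h,4),"rect",np.round(rc[0],1),np.round(rc[1],1),round(rc[2],1),im[m>0].mean(0).round())
E
python3 look.py w1
```

```text
t 2.2 tcp [0.4691 0.0971 0.1659] ytool 19.2 ztool [ 0.0021 -0.0013 -1.    ] open 0.06992591703006462
0.92 [270. 267.  50.  38.] h 0.0325 rect [452.2  -4.5] [43.3 31.4] 13.3 [68. 68. 68.]
0.91 [284. 358.  46.  42.] h 0.0322 rect [ 505.1 -122.2] [43.8 28.1] 1.2 [60. 60. 59.]
0.89 [316. 177.  51.  38.] h 0.0322 rect [465.5 105.7] [45.6 31.6] 19.0 [52. 52. 52.]
0.69 [358. 260.  40.  49.] h 0.032 rect [544.8  30.2] [36.7 32.7] 43.0 [ 57. 116.  68.]
```

View pics/w1.png

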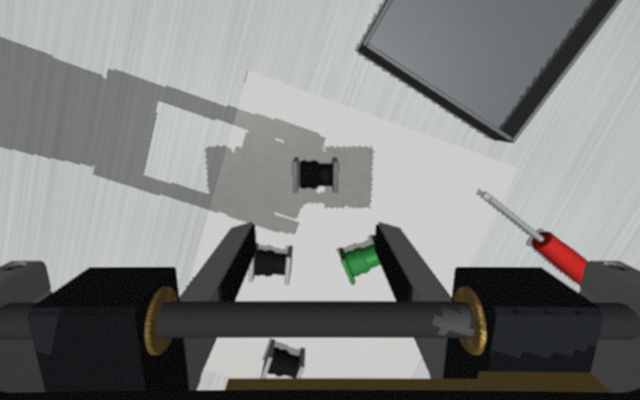

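Emit:
play_rows(moves=[-0.002,0.004,-0.027,0,0,0,0.07,-0.002,0.004,-0.027,0,0,0,0.07,0,0,-0.027,0,0,0,0.07,0,0,-0.027,0,0,0,0.07,0,0,-0.027,0,0,0,0.06,0,0,-0.018,0,0,0,0.056,0,0,-0.009,0,0,0,0.052,0,0,0,0,0,0,0.05])

```text
time_s: 3.1
eef_pos: [0.461, 0.1095, 0.0025]
orientation: [-1.807, -2.567, 0.002]
contact_force: [0.1, -0.4, 0.0]
opening: 0.0504
gripper_force: 0.0
```

Emit:
play_rows(moves=[0,0,0,0,0,0,0.048,0,0,0,0,0,0,0.047,0,0,0,0,0,0,0.0465])

```text
time_s: 3.4
eef_pos: [0.4636, 0.1086, 0.0045]
orientation: [1.81, 2.566, 0.002]
contact_force: [0.4, -0.0, 0.3]
opening: 0.0466
gripper_force: 0.0
```

Emit:
play_rows(moves=[0,0,0,0,0,0,0.046,0,0,0,0,0,0,0.0455])

```text
time_s: 3.6
eef_pos: [0.4634, 0.1085, 0.0041]
orientation: [1.811, 2.566, 0.002]
contact_force: [1.1, -0.3, 0.6]
opening: 0.0457
gripper_force: 0.4
```

Emit:
play_rows(moves=[0,0,0,0,0,0,0.045])

```text
time_s: 3.7
eef_pos: [0.4633, 0.1085, 0.0039]
orientation: [1.811, 2.566, 0.002]
contact_force: [1.1, -0.2, 0.3]
opening: 0.0451
gripper_force: 0.4
```

Emit:
play_rows(moves=[0,0,0,0,0,0,0.0445])

```text
time_s: 3.8
eef_pos: [0.4632, 0.1084, 0.0039]
orientation: [1.811, 2.566, 0.001]
contact_force: [0.6, 0.1, 3.0]
opening: 0.0448
gripper_force: 4.9
```

Emit:
play_rows(moves=[0,0,0,0,0,0,0.0445])

```text
time_s: 3.9
eef_pos: [0.4632, 0.1085, 0.0039]
orientation: [1.811, 2.566, 0.001]
contact_force: [-0.1, -0.8, 3.5]
opening: 0.0445
gripper_force: 5.3
```

Emit:
play_rows(moves=[0,0,0,0,0,0,0.0443])

```text
time_s: 4.0
eef_pos: [0.4632, 0.1085, 0.0039]
orientation: [1.81, 2.566, 0.001]
contact_force: [0.3, -0.3, 3.6]
opening: 0.044
gripper_force: 7.1
```

Emit:
play_rows(moves=[0,0,0,0,0,0,0.0442])

```text
time_s: 4.1
eef_pos: [0.4631, 0.1085, 0.0038]
orientation: [1.81, 2.566, 0.001]
contact_force: [0.3, 0.1, 5.0]
opening: 0.0446
gripper_force: 8.1
```

Emit:
play_rows(moves=[0,0,0,0,0,0,0.044])

```text
time_s: 4.2
eef_pos: [0.4631, 0.1084, 0.0038]
orientation: [1.811, 2.566, 0.001]
contact_force: [0.8, -0.2, 6.0]
opening: 0.0446
gripper_force: 9.9
```

Emit:
play_rows(moves=[0,0,0.01,0,0,0,0.0439,0,0,0.02,0,0,0,0.0439,0,0,0.03,0,0,0,0.0439,0,0,0.035,0,0,0,0.0439,0,0,0.03,0,0,0,0.0439])

```text
time_s: 4.7
eef_pos: [0.4615, 0.1085, 0.1295]
orientation: [-1.81, -2.566, 0.001]
contact_force: [0.2, 0.9, -1.2]
opening: 0.0443
gripper_force: 9.6
```

```bash
python3 - <<'E'
from h import *
c="top";cal=bot.get_calibration(c);im,d=bot.get_image(c)
for l,z0,z1 in(("tub",.045,.066),("tray",.025,.042)):
    r=bot.trace(c,l)[0];v,u=np.nonzero(cv2.dilate(r["mask"].astype(np.uint8),np.ones((5,5)))&(d>0))
    P=px2w(cal,np.c_[u,v],d[v,u]);Q=P[(P[:,2]>z0)&(P[:,2]<z1)]
    print(l,len(Q),cv2.minEnclosingCircle((Q[:,:2]*1000).astype(np.float32)),cv2.minAreaRect((Q[:,:2]*1000).astype(np.float32)))
v,u=np.nonzero((d>0));P=px2w(cal,np.c_[u,v],d[v,u])
o=bot.get_obs();print(o["eef_pos"],o["opening"],o["gripper_force"],px2w(cal,[[460,234]],z=.06))
E
```

```text
tub 953 ((528.45556640625, -305.7562561035156), 95.32129669189453) ((528.6925048828125, -306.70758056640625), (187.40582275390625, 188.94387817382812), 43.98657989501953)
tray 501 ((565.55322265625, 298.6451110839844), 119.15058898925781) ((564.9074096679688, 298.7865295410156), (173.11119079589844, 171.04446411132812), 78.46833801269531)
[0.4637182  0.10864464 0.13013965] 0.044313560640905365 9.58256945014 [[ 0.52253733 -0.30325928  0.06      ]]
```

Emit:
play_rows(moves=[0.003,-0.02,0,0,0,0,0.0439,0.0056,-0.04,0,0,0,0,0.0439,0.0056,-0.04,0,0,0,0,0.0439,0.0056,-0.04,0,0,0,0,0.0439,0.0056,-0.04,0,0,0,0,0.0439,0.0056,-0.04,0,0,0,0,0.0439,0.0056,-0.04,0,0,0,0,0.0439,0.0056,-0.04,0,0,0,0,0.0439])

```text
time_s: 5.65
eef_pos: [0.5027, -0.192, 0.1254]
orientation: [-1.808, -2.562, 0.001]
contact_force: [0.3, 0.0, -0.5]
opening: 0.044
gripper_force: 9.6
```

Emit:
play_rows(moves=[0.0056,-0.04,0,0,0,0,0.0439,0.0056,-0.04,0,0,0,0,0.0439,0.0056,-0.04,0,0,0,0,0.0439,0.0056,-0.036,0,0,0,0,0.0439,0,0,-0.02,0,0,0,0.0439])

```text
time_s: 6.15
eef_pos: [0.5278, -0.3531, 0.1085]
orientation: [1.814, 2.56, -0.003]
contact_force: [0.9, -0.1, -1.1]
opening: 0.0441
gripper_force: 9.6
```

Emit:
play_rows(moves=[0,0,-0.03,0,0,0,0.0439,0,0,-0.03,0,0,0,0.0439,0,0,-0.025,0,0,0,0.0439,0,0,-0.012,0,0,0,0.0439,0,0,0,0,0,0,0.0439])

```text
time_s: 6.65
eef_pos: [0.5247, -0.3455, 0.0077]
orientation: [-1.807, -2.561, -0.001]
contact_force: [-0.2, -0.5, -1.2]
opening: 0.0443
gripper_force: 9.8
```

Emit:
play_rows(moves=[0,0,0,0,0,0,0.05,0,0,0,0,0,0,0.06,0,0,0,0,0,0,0.06,0,0,0.03,0,0,0,0.06,0,0,0.04,0,0,0,0.06,0,0,0.04,0,0,0,0.06])

```text
time_s: 7.25
eef_pos: [0.527, -0.3473, 0.1229]
orientation: [-1.811, -2.567, -0.0]
contact_force: [0.9, -0.5, -0.4]
opening: 0.0599
gripper_force: 0.0
```

Emit:
play_rows(moves=[-0.0037,0.0375,0.007,0,0,-0.052,0.065,-0.0037,0.0375,0.007,0,0,-0.052,0.065,-0.0037,0.0375,0.007,0,0,-0.052,0.065,-0.0037,0.0375,0.007,0,0,-0.052,0.065,-0.0037,0.0375,0.007,0,0,-0.052,0.065,-0.0037,0.0375,0,0,0,-0.052,0.065,0,0,0,0,0,0,0.065])

```text
time_s: 7.95
eef_pos: [0.5047, -0.1186, 0.1576]
orientation: [2.183, 2.259, 0.003]
contact_force: [-0.2, 0.2, 0.1]
opening: 0.0649
gripper_force: 0.0
```

```bash
python3 look.py w2
```

```text
t 7.95 tcp [ 0.5047 -0.1186  0.1576] ytool 2.0 ztool [ 1.4e-03  9.0e-04 -1.0e+00] open 0.0649492281804165
0.92 [263.  60.  61.  50.] h 0.0323 rect [452.5  -5.2] [43.4 31.4] 14.0 [73. 73. 73.]
0.85 [317. 190.  47.  36.] h 0.0322 rect [ 506.3 -123.5] [43.  30.5] 1.1 [44. 44. 44.]
0.81 [370.  26.  60.  52.] h 0.032 rect [547.   32.7] [44.4 30.5] 42.2 [ 52. 113.  63.]
0.74 [201. 142.  59.  48.] h 0.0322 rect [392.1 -78.5] [31.8 43.9] 74.9 [164. 150.  64.]
0.59 [327. 368.  50.  28.] h 0.0357 rect [ 532.8 -333.3] [27.2 12.8] 2.6 [55. 54. 51.]
```

View pics/w2.png

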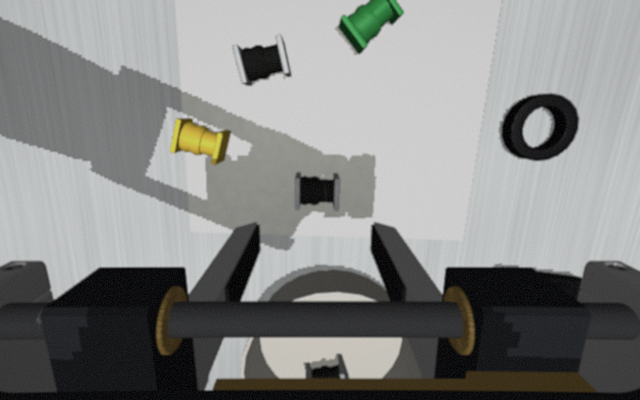

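The first damper lies in the tub at pixel (327,368). The second black damper is at (317,190), just ahead of the fingers.

Emit:
play_rows(moves=[0,-0.002,-0.03,0,0,0,0.065,0,0,-0.03,0,0,0,0.065,0,0,-0.03,0,0,0,0.065,0,0,-0.03,0,0,0,0.06,0,0,-0.02,0,0,0,0.056,0,0,-0.013,0,0,0,0.052,0,0,0,0,0,0,0.048,0,0,0,0,0,0,0.046])

```text
time_s: 8.85
eef_pos: [0.5057, -0.1255, 0.0041]
orientation: [2.188, 2.253, 0.0]
contact_force: [-0.3, 0.6, -0.3]
opening: 0.0463
gripper_force: 0.0
```

Emit:
play_rows(moves=[0,0,0,0,0,0,0.0455,0,0,0,0,0,0,0.045])

```text
time_s: 9.05
eef_pos: [0.506, -0.125, 0.0047]
orientation: [2.186, 2.253, 0.001]
contact_force: [-0.2, -0.1, 0.5]
opening: 0.0451
gripper_force: 0.1
```

Emit:
play_rows(moves=[0,0,0,0,0,0,0.0445,0,0,0,0,0,0,0.0445])

```text
time_s: 9.25
eef_pos: [0.5057, -0.1247, 0.0042]
orientation: [2.187, 2.253, 0.001]
contact_force: [0.4, 0.1, 0.8]
opening: 0.0445
gripper_force: 0.3
```

Emit:
play_rows(moves=[0,0,0,0,0,0,0.044,0,0,0,0,0,0,0.044])

```text
time_s: 9.45
eef_pos: [0.5052, -0.1245, 0.0037]
orientation: [2.187, 2.254, 0.0]
contact_force: [1.4, 0.4, 0.4]
opening: 0.0439
gripper_force: 0.3
```

Emit:
play_rows(moves=[0,0,0,0,0,0,0.0436,0,0,0,0,0,0,0.0436])

```text
time_s: 9.65
eef_pos: [0.505, -0.1245, 0.0035]
orientation: [2.188, 2.254, 0.0]
contact_force: [0.0, 0.1, 0.5]
opening: 0.0435
gripper_force: 0.3
```

Emit:
play_rows(moves=[0,0,0,0,0,0,0.0431,0,0,0,0,0,0,0.0431])

```text
time_s: 9.85
eef_pos: [0.505, -0.1245, 0.0035]
orientation: [-2.188, -2.254, -0.0]
contact_force: [0.3, -0.1, 0.7]
opening: 0.043
gripper_force: 1.3
```

Emit:
play_rows(moves=[0,0,0,0,0,0,0.0426,0,0,0,0,0,0,0.0426])

```text
time_s: 10.05
eef_pos: [0.505, -0.1245, 0.0034]
orientation: [-2.188, -2.254, 0.0]
contact_force: [0.9, 0.2, 0.4]
opening: 0.0427
gripper_force: 1.3
```

Emit:
play_rows(moves=[0,0,0,0,0,0,0.0421,0,0,0,0,0,0,0.0421])

```text
time_s: 10.25
eef_pos: [0.5049, -0.1245, 0.0034]
orientation: [-2.188, -2.254, 0.0]
contact_force: [0.8, -1.4, 1.5]
opening: 0.042
gripper_force: 2.4
```

Emit:
play_rows(moves=[0,0,0,0,0,0,0.0415,0,0,0,0,0,0,0.0415])

```text
time_s: 10.45
eef_pos: [0.505, -0.1245, 0.0035]
orientation: [2.188, 2.255, -0.0]
contact_force: [0.5, -0.7, 1.1]
opening: 0.0416
gripper_force: 3.3
```

Emit:
play_rows(moves=[0,0,0,0,0,0,0.041,0,0,0,0,0,0,0.041])

```text
time_s: 10.65
eef_pos: [0.505, -0.1245, 0.0035]
orientation: [2.188, 2.254, -0.0]
contact_force: [0.1, 0.9, 0.4]
opening: 0.0409
gripper_force: 4.3
```

Emit:
play_rows(moves=[0,0,0,0,0,0,0.04,0,0,0,0,0,0,0.039,0,0,0,0,0,0,0.0385,0,0,0,0,0,0,0.0385])

```text
time_s: 11.05
eef_pos: [0.5049, -0.1245, 0.0034]
orientation: [-2.188, -2.254, 0.0]
contact_force: [-0.5, 0.2, 1.6]
opening: 0.0384
gripper_force: 6.5
```

Emit:
play_rows(moves=[0,0,0.01,0,0,0,0.0385,0,0,0.03,0,0,0,0.0385,0,0,0.04,0,0,0,0.0385,0,0.02,0.03,0,0,0,0.0385,0.006,0.04,0,0,0,0,0.0385,0.006,0.04,0,0,0,0,0.0385,0.006,0.04,0,0,0,0,0.0385,0.006,0.04,0,0,0,0,0.0385])

```text
time_s: 11.85
eef_pos: [0.5287, 0.057, 0.1141]
orientation: [2.188, 2.254, -0.0]
contact_force: [-0.2, -0.3, -0.8]
opening: 0.0386
gripper_force: 5.3
```

Emit:
play_rows(moves=[0.006,0.04,0,0,0,0,0.0385,0.006,0.04,0,0,0,0,0.0385,0.006,0.04,0,0,0,0,0.0385,0.006,0.04,0,0,0,0,0.0385,0.006,0.04,0,0,0,0,0.0385,0.006,0.04,0,0,0,0,0.0385,0.008,0.044,-0.01,0,0,0,0.0385,0,0,-0.02,0,0,0,0.0385])

```text
time_s: 12.65
eef_pos: [0.5746, 0.3457, 0.0859]
orientation: [2.182, 2.259, 0.012]
contact_force: [1.2, -0.1, -0.7]
opening: 0.0387
gripper_force: 5.3
```

Emit:
play_rows(moves=[0,0,-0.03,0,0,0,0.0385,0,0,-0.028,0,0,0,0.0385,0,0,-0.014,0,0,0,0.0385,0,0,0,0,0,0,0.0385,0,0,0,0,0,0,0.0385])

```text
time_s: 13.15
eef_pos: [0.5735, 0.3396, 0.0124]
orientation: [2.188, 2.254, 0.001]
contact_force: [-0.1, 0.3, 0.1]
opening: 0.0393
gripper_force: 4.8
```

Emit:
play_rows(moves=[0,0,0,0,0,0,0.043,0,0,0,0,0,0,0.05,0,0,0,0,0,0,0.06,0,0,0,0,0,0,0.06,0,0,0.04,0,0,0,0.06,0,0,0.04,0,0,0,0.06,0,0,0.03,0,0,0,0.06])

```text
time_s: 13.85
eef_pos: [0.5739, 0.3399, 0.1243]
orientation: [2.187, 2.254, 0.004]
contact_force: [-0.0, -0.3, -0.3]
opening: 0.0599
gripper_force: 0.0
```

Emit:
play_rows(moves=[-0.0134,-0.0383,0.005,0,0,0.0233,0.065,-0.0134,-0.0383,0.005,0,0,0.0233,0.065,-0.0134,-0.0383,0.005,0,0,0.0233,0.065,-0.0134,-0.0383,0.005,0,0,0.0233,0.065,-0.0134,-0.0383,0.005,0,0,0.0233,0.065,-0.0134,-0.0383,0.005,0,0,0.0233,0.065,-0.0134,-0.0383,0.005,0,0,0.0233,0.065,-0.0134,-0.0383,0,0,0,0.0233,0.065])

```text
time_s: 14.65
eef_pos: [0.4658, 0.0317, 0.1577]
orientation: [1.965, 2.448, 0.002]
contact_force: [0.4, -0.2, -0.2]
opening: 0.0652
gripper_force: 0.0
```

Emit:
play_rows(moves=[-0.0134,-0.0383,0,0,0,0.0233,0.065,0,0,0,0,0,0,0.065])

```text
time_s: 14.85
eef_pos: [0.4513, -0.0087, 0.1568]
orientation: [1.946, 2.465, -0.002]
contact_force: [-0.2, 0.3, 0.0]
opening: 0.0647
gripper_force: 0.0
```

```bash
python3 look.py w3; python3 -c "
from h import *
im,d=bot.get_image('top');cv2.imwrite('pics/top3.png',cv2.resize(im[120:330,120:520,::-1],(800,420)))"
```

```text
t 14.85 tcp [ 0.4513 -0.0087  0.1568] ytool 13.4 ztool [ 2.0e-04 -1.6e-03 -1.0e+00] open 0.06472235123215116
0.97 [318. 180.  54.  39.] h 0.0322 rect [452.4  -4. ] [44.2 31.3] 14.1 [47. 48. 47.]
0.83 [245. 231.  54.  39.] h 0.033 rect [392.3 -78.3] [30.4 43.3] 75.3 [122. 108.  47.]
0.67 [420. 166.  60.  51.] h 0.0321 rect [546.4  33.8] [43.9 31.1] 41.6 [ 50. 110.  61.]
```

View pics/top3.png

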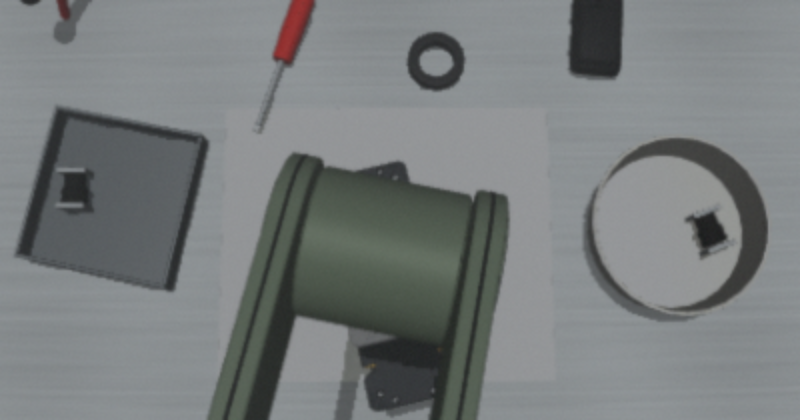

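The tray holds the soft damper at crop (72,188) and the tub the hard one at (710,231). The third is straight below the gripper.

Emit:
play_rows(moves=[0,0.002,-0.03,0,0,0,0.065,0,0,-0.03,0,0,0,0.065,0,0,-0.03,0,0,0,0.065,0,0,-0.03,0,0,0,0.06,0,0,-0.02,0,0,0,0.056,0,0,-0.013,0,0,0,0.052,0,0,0,0,0,0,0.048,0,0,0,0,0,0,0.0465])

```text
time_s: 15.8
eef_pos: [0.4528, -0.0021, 0.0036]
orientation: [-1.937, -2.473, -0.0]
contact_force: [-0.9, 0.4, 0.2]
opening: 0.0472
gripper_force: 0.0
```

Emit:
play_rows(moves=[0,0,0,0,0,0,0.046,0,0,0,0,0,0,0.0455])

```text
time_s: 16.0
eef_pos: [0.4532, -0.003, 0.0043]
orientation: [1.938, 2.47, 0.001]
contact_force: [0.6, 0.5, 1.1]
opening: 0.046
gripper_force: 0.0
```

Emit:
play_rows(moves=[0,0,0,0,0,0,0.045,0,0,0,0,0,0,0.0445])

```text
time_s: 16.2
eef_pos: [0.4527, -0.0033, 0.0039]
orientation: [1.94, 2.47, 0.001]
contact_force: [-0.8, -0.3, 0.3]
opening: 0.0443
gripper_force: 0.0
```

Emit:
play_rows(moves=[0,0,0,0,0,0,0.044,0,0,0,0,0,0,0.044])

```text
time_s: 16.4
eef_pos: [0.4527, -0.0033, 0.0037]
orientation: [1.94, 2.47, 0.001]
contact_force: [1.0, -0.3, 0.1]
opening: 0.0443
gripper_force: 0.2
```

Emit:
play_rows(moves=[0,0,0,0,0,0,0.0436,0,0,0,0,0,0,0.0436])

```text
time_s: 16.6
eef_pos: [0.4527, -0.0033, 0.0036]
orientation: [1.94, 2.471, 0.001]
contact_force: [1.9, 0.3, 0.2]
opening: 0.0434
gripper_force: 0.4
```

Emit:
play_rows(moves=[0,0,0,0,0,0,0.0432,0,0,0,0,0,0,0.0432])

```text
time_s: 16.8
eef_pos: [0.4527, -0.0033, 0.0036]
orientation: [1.94, 2.471, 0.0]
contact_force: [0.9, 0.3, 1.4]
opening: 0.0434
gripper_force: 2.4
```

Emit:
play_rows(moves=[0,0,0,0,0,0,0.0428,0,0,0,0,0,0,0.0428])

```text
time_s: 17.0
eef_pos: [0.4526, -0.0033, 0.0036]
orientation: [1.94, 2.471, 0.0]
contact_force: [0.7, -0.8, 1.3]
opening: 0.0431
gripper_force: 5.9
```

Emit:
play_rows(moves=[0,0,0,0,0,0,0.0425,0,0,0,0,0,0,0.0425,0,0,0,0,0,0,0.0424])

```text
time_s: 17.3
eef_pos: [0.4526, -0.0033, 0.0036]
orientation: [1.94, 2.471, 0.0]
contact_force: [0.8, 0.4, 3.2]
opening: 0.0427
gripper_force: 9.5
```

Emit:
play_rows(moves=[0,0,0.01,0,0,0,0.0424,0,0,0.03,0,0,0,0.0424,0,0,0.045,0,0,0,0.0424,0,0,0.04,0,0,0,0.0424,0.0107,-0.0373,0,0,0,0,0.0424,0.0107,-0.0373,0,0,0,0,0.0424,0.0107,-0.0373,0,0,0,0,0.0424,0.0107,-0.0373,0,0,0,0,0.0424])

```text
time_s: 18.1
eef_pos: [0.4946, -0.1533, 0.1286]
orientation: [-1.939, -2.47, 0.0]
contact_force: [1.2, 0.0, -1.0]
opening: 0.0428
gripper_force: 9.0
```

Emit:
play_rows(moves=[0.0107,-0.0373,0,0,0,0,0.0424,0.0107,-0.0373,0,0,0,0,0.0424,0.0107,-0.0373,0,0,0,0,0.0424,0,0,-0.02,0,0,0,0.0424])

```text
time_s: 18.5
eef_pos: [0.5301, -0.2705, 0.1116]
orientation: [1.939, 2.46, -0.001]
contact_force: [0.1, 0.5, -1.1]
opening: 0.0425
gripper_force: 9.0
```

Emit:
play_rows(moves=[0,0,-0.03,0,0,0,0.0424,0,0,-0.03,0,0,0,0.0424,0,0,-0.025,0,0,0,0.0424,0,0,-0.012,0,0,0,0.0424,0,0,0,0,0,0,0.0424])

```text
time_s: 19.0
eef_pos: [0.5257, -0.2631, 0.0097]
orientation: [-1.937, -2.468, 0.0]
contact_force: [0.1, 0.0, -0.9]
opening: 0.0427
gripper_force: 9.0
```

Emit:
play_rows(moves=[0,0,0,0,0,0,0.05,0,0,0,0,0,0,0.06,0,0,0,0,0,0,0.06,0,0,0.04,0,0,0,0.06,0,0,0.04,0,0,0,0.06,0,0,0.04,0,0,0,0.06])

```text
time_s: 19.6
eef_pos: [0.5273, -0.2643, 0.1335]
orientation: [1.939, 2.471, 0.0]
contact_force: [-0.1, -0.5, 0.3]
opening: 0.0603
gripper_force: 0.0
```

Emit:
play_rows(moves=[-0.02,0.04,0.02,0,0,0,0.06,-0.02,0.04,0.02,0,0,0,0.06,-0.02,0.04,0,0,0,0,0.06,-0.02,0.04,0,0,0,0,0.06,-0.02,0.04,0,0,0,0,0.06,0,0,0,0,0,0,0.06])

```text
time_s: 20.2
eef_pos: [0.4247, -0.0604, 0.1717]
orientation: [-1.934, -2.474, -0.001]
contact_force: [-0.3, -0.8, -0.3]
opening: 0.0596
gripper_force: 0.0
```

```bash
python3 -c "
from h import *
im,d=bot.get_image('top');cv2.imwrite('pics/top4.png',cv2.resize(im[120:330,120:520,::-1],(800,420)))"
```

```text
(no output)
```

View pics/top4.png

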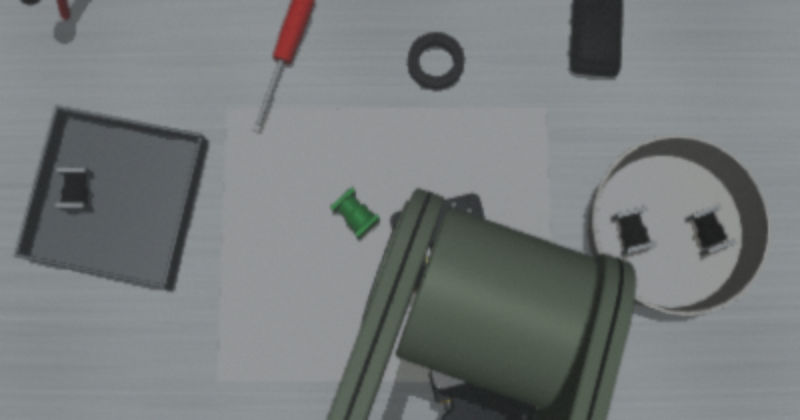

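The soft damper is in the tray at (72,188), both hard ones are in the tub at (632,232) and (710,231), and the bystanders haven't moved.

```bash
python3 -c "
from plant import bot
print(bot.close_job())"
```

```text
the job is handed in; nothing more can be done
None
```

I squeezed all three dampers to about 10 N at most: the one soft damper is in the tray, the two hard ones are in the tub, nothing else was touched, and the job was handed in at about 20 s.

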